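# Tip the ball from the hanging cup into the toy trailer

## Robot

A 6-joint arm with a two-finger parallel gripper is mounted at the origin on the work surface. World frame = base frame: x ahead of the robot, y to its left, z up, the work surface at z = 0. Lengths are in m, angles in rad, forces in N, time in s.
With the tool pointing down it reaches from about 0.35 to 0.775 m from the base axis. Payload 5.5 kg.
Tool frame: the origin (TCP) lies between the finger pads; the fingertips stand 19 mm ahead of it and the grasp point (between the pads) is the TCP; z points along the fingers, y is the line along which they close (so a half turn about z gives the same grasp; the last joint's range is limited). The gripper opens to 85 mm and grips with 20 to 120 N. Pads are 22 mm wide; open, the fingers measure 114 mm over their backs; the gripper's body (76 mm by 85 mm) begins 54 mm behind the grasp point. The pads swing forward as they close: fully open they stand 13 mm farther back than shut.
Start: joints at [0.966, 0.313, 0.046, 1.304, 0, 1.431], TCP at [0.258, 0.514, 0.25] pointing down, gripper open.
Joint ranges: [-2.76, 2.76], [-0.86, 1.69], [-1.03, 1.26], [-2.2, 2.34], [-1.47, 1.5], [-3.14, 3.14]. Speed limits (rad/s): [2.57, 2.57, 3.14, 3.14, 3.14, 3.14].

## Interface

Orientations are given as a 3x3 rotation matrix whose columns are the frame's x, y, z axes.
In Python, from cell import arm gives the robot as it stands.
- The arm moves only by the shell command python3 -m inch 'ROWS' [FORCE]. ROWS is JSON, a list of rows, each a list of 7 numbers: the shift along the tool's x, y, z in m, then the turn, a rotation vector about the tool's x, y, z in degrees, then the opening, from 0 (shut) to 1 (fully open). A call has 1 to 20 rows; each row is the pose to reach, as a shift and turn from the pose commanded when the call began, along the tool's axes at that moment; what a row does not reach only later rows make up. A row lasts 1/10 s, in which the tool goes at most 50 mm and 8.59 degrees, less where a joint would pass 70% of its speed; a pose out of reach is approached as far as the arm can. A call with a gripper value outside its range is refused whole. The fingers move at their own pace and stop on an object; FORCE is the grip in N (left out, the last holds). Time passes only in rows, so rows that repeat a pose let the fingers close. It gives the time, the measured TCP pose, the force, the opening and the grip force at its end, in the units of the state.
- arm.state(): the state, without advancing time (a new reading comes with each control period).
- arm.get_image(name): name is "scene" or "top" or "wrist"; returns the picture (420x560x3 uint8, blue, green, red); there is no depth.
- arm.get_calibration(name): a dict with "vfov" (degrees; the focal length in pixels is half the picture's height over the tangent of half this angle, whatever the lens; pixels are square), "cx", "cy" (the principal point, pixels), "k1" (the pictures are not rectified: a ray, as slopes to the right and down, at radius r is drawn at 1 + k1 r^2 times it, then the intrinsics apply), "eye" and "rotation" of the camera in the world. Camera axes: x right, y down, z forward; pixel columns grow to the right and rows downward; lengths in m; the calibration is good to about 2 mm. A picture is of the moment at which its call begins: read the wrist's pose just before it. get_calibration takes no time and is no camera call; for the wrist camera it gives the pose at the moment of the call.
- arm.sign_off(): hands the job in; it is judged then, once.
Trained networks look in the newest picture that a camera, given by its name, has taken for a name from the list of things; names that differ only in an ending like _2 or _b are one class to them, and where a whole thing is asked for, a point or a joint stands for the part that bears it (a point fixed in the world has none). Each returns a list of dicts, best first, with "p" (0 to 1); they miss things now and then, are a little off and sometimes report something else, mostly with a low value. They report only what shows in the picture. A call takes as long as a camera call. They do not tell look-alikes from the thing itself.
- arm.regions_of(camera, query): "pixels" (420x560 bool, what is visible of it) and "bbox" ([left, top, right, bottom] in pixels, round what is visible of it).
The state is a dict: "time": time; "joint_positions": joint angles; "joint_velocities": joint speeds; "tau": joint torques, N m; "eef_pos": TCP position; "tool_rot": TCP orientation; "wrist_force": force on the tool from outside, world axes, zero at the start; "ft_torque": the same for the moment, N m; "gripper_width": finger opening in m; "grasp_force": force on a finger pad.
Only numpy, scipy, OpenCV 4.12 (cv2) and the standard library are available. Lean on these libraries where they do the work, as an engineer would, in place of code of your own. Each camera call takes 0.05 s, during which the arm holds its last target. There are 200 camera calls.

## Task

Lift the yellow cup with the red ball in it up off its two pegs and carry it level to the toy tractor, then tip it over the green trailer, no further than lying on its side, so that the ball rolls out into the trailer. Bring the cup back level and stand it upright in the middle of the round cork coaster; do not touch the ball with the fingers, let it fall elsewhere, or disturb the tractor, the blue cup, the jar, the spoon or the night light.

Things in the scene. Friction and masses are not known exactly. Their poses are not given: they have to be found in the camera images.
- cup_yellow: Yellow plastic cup, an open cone 62 mm high: outer radius 28 mm at the underside, 56 mm at the rim, wall 4 mm, floor 5 mm; about 100 g. Its wall leans out 24 degrees, so the ball rolls out only once the cup is tipped well past 66 degrees (75 to 80 works). Origin: centre of its underside, z up its axis. Side lugs at y = +-50 to +-74 mm, x = +-30 mm, undersides at z = 50 mm, rest on the pegs.
- cup_handle (a point): Centre of the yellow cup's handle, at (-80, 0, 42) mm in the cup's frame, same axes: a flat upright plate, 12 mm thick along y, x from -105 to -55 mm, z from 24 to 60 mm. Take it with the gripper leaning 30 to 40 degrees back from the cup (fingers pointing down and towards it): it then leans as far the other way when the cup is tipped towards its +x.
- cup_blue: Blue cup of the same shape as the yellow one, empty, hanging beside it; a bystander. Origin: centre of its underside.
- ball: Red wooden ball, 40 mm in diameter, 25 g, lying on the inner floor of the yellow cup. Origin: its centre.
- pegboard: Upright birch board, 420 mm wide (y), 300 high (z), 18 thick (x), fixed. Origin: centre of its lower edge; front looks to -x. Pegs of 12 mm diameter stand out level to x = -159 mm, axes at z = 184, y = +-23 and +-147 mm, each with an end knob 22 mm across and 10 long. The cups hang at about x = -110, y = +-85, undersides at z = 140 mm, handles to -x; either at either place.
- tractor: Toy tractor with a green trailer, one rigid loose toy of 0.9 kg, standing on the ledge. Origin: on the ledge under the trailer's centre; x points forward, towards the red tractor. Trailer: open box 150 mm (x) by 130 mm (y) outside, walls 6 mm, inner floor 36 mm and wall tops 80 mm above the ledge. The tractor takes x from 75 to 215 mm, up to 109 mm high.
- trailer_floor (a point): Centre of the trailer's inner floor, axes as tractor.
- coaster: Round cork coaster, radius 60 mm, 6 mm thick, fixed on the ledge. Origin: centre of its underside.
- jar: Closed baby food jar, radius 32 mm, 85 mm high; a bystander. Origin: centre of its underside.
- spoon: Orange silicone baby spoon, 150 mm long, lying flat along its x; a bystander.
- night_light: Night light, white base of radius 42 mm with a clear dome, 95 mm high; a bystander. Origin: centre of its underside.
Not all that is in view belongs to the job. What is meant by the coaster is not purple, and is the larger of those in its own colour.

How it is judged:
On the way, in this order (a step that is already met when the one before it is completed fails the run):
1. the yellow cup is off its pegs, level (within 25 degrees) and more than 100 mm from where it hung, with the ball still in it (distance of cup_yellow from where it was at the start of the episode above 0.1 m and angle between cup_yellow's own z axis and vertical below 0.44 rad and distance between ball and cup_yellow below 0.05 m), for 0.1 s.
2. the yellow cup is tipped more than 60 degrees over the trailer and the ball has rolled into the trailer (angle between cup_yellow's own z axis and vertical above 1.05 rad and horizontal distance between cup_yellow and trailer_floor below 0.18 m and x of ball in the frame of trailer_floor between -0.07 and 0.07 m and y of ball in the frame of trailer_floor between -0.06 and 0.06 m and z of ball in the frame of trailer_floor below 0.036 m), for 0.05 s.
At the end, for the whole second after the job is handed in: The red ball lies in the trailer; the yellow cup stands upright (within 6 degrees) and at rest on the cork coaster, its centre within 30 mm of the coaster's centre (its foot wholly on the cork), released (x of ball in the frame of trailer_floor between -0.07 and 0.07 m and y of ball in the frame of trailer_floor between -0.06 and 0.06 m and z of ball in the frame of trailer_floor between 0 and 0.036 m and horizontal distance between cup_yellow and coaster below 0.03 m and z of cup_yellow in the frame of coaster between 0.002 and 0.012 m and angle between cup_yellow's own z axis and vertical below 0.1 rad and linear speed of cup_yellow below 0.02 m/s); the robot touches nothing.
It fails at once if the cup is turned more than 100 degrees from upright (angle between cup_yellow's own z axis and vertical above 1.75 rad).
It fails at once if the ball falls elsewhere than into the trailer (its centre below 45 mm) (height (world z) of ball below 0.045 m).
It fails at once if the fingers touch the ball (contact force between the fingers and ball above 0.5 N).
It fails at once if the tractor is shoved more than 30 mm or tipped (distance of tractor from where it was at the start of the episode above 0.03 m or angle between tractor's own z axis and vertical above 0.2 rad).
It fails at once if the blue cup, jar, spoon or night light is moved more than 25 mm (distance of any of jar, spoon, night_light, cup_blue from where it was at the start of the episode above 0.025 m).
It also fails if it takes over 72 s, if anything falls off the work surface, if the arm or the gripper's body presses on something with over 40 N, if the wrist force passes 120 N, or if a joint passes its speed limit or range.

## Working session

There is one attempt and no reset: what is moved stays moved. The work goes in short steps, Python scripts to look and compute and a shell command to move; the robot and the scene stay as the last step left them, time stands still between calls to the robot, and variables do not carry over. Pictures are saved under pics/ and viewed, at most 11 in all, crops included, and the job is handed in when it is done.

```bash
ls; mkdir -p pics; python3 - <<'E'
from cell import arm
import cv2,numpy as np
for n in("scene","top"):
    cv2.imwrite(f"pics/{n}0.png",arm.get_image(n)); c=arm.get_calibration(n); print(n,c)
    for q in("cup_yellow","cup_blue","ball","pegboard","tractor","coaster","jar","spoon","night_light","cup_handle"):
        for r in arm.regions_of(n,q)[:4]:
            ys,xs=np.nonzero(r["pixels"]); print(q,round(r["p"],2),r["bbox"],xs.mean().round(1),ys.mean().round(1),len(xs))
s=arm.state();print(s)
E
```

```text
pics
scene {'vfov': 55.88773444989346, 'cx': 282.7399793062681, 'cy': 213.0427363317324, 'k1': -0.012111400916494024, 'eye': array([ 1.11342868, -0.39223939,  0.85604529]), 'rotation': array([[ 0.54025925,  0.62466616, -0.56383697],
       [ 0.8413688 , -0.38921704,  0.37497818],
       [ 0.01478123, -0.67698027, -0.73585272]])}
cup_yellow 0.79 [118.7, 193.6, 189.9, 245.0] 149.7 216.1 1903
cup_blue 0.64 [153.6, 242.3, 228.0, 300.4] 184.5 267.4 2825
ball 0.77 [140.8, 219.4, 159.2, 234.4] 147.9 225.1 209
pegboard 0.72 [258.7, 199.4, 351.8, 305.5] 304.6 250.0 5069
pegboard 0.71 [54.2, 170.5, 225.4, 407.4] 128.0 305.1 8293
tractor 0.74 [256.5, 201.0, 353.8, 306.6] 304.4 249.4 5047
tractor 0.68 [417.2, 202.0, 445.5, 235.1] 430.5 217.1 713
coaster 0.95 [313.6, 160.1, 351.8, 189.1] 332.2 174.5 729
coaster 0.93 [308.5, 197.4, 333.8, 218.1] 322.0 208.3 425
coaster 0.78 [351.7, 185.5, 392.5, 213.8] 370.8 199.2 926
jar 0.58 [418.2, 198.5, 445.6, 234.9] 430.3 217.1 786
spoon 0.76 [229.3, 190.4, 274.6, 215.1] 253.9 201.4 295
night_light 0.77 [254.2, 302.1, 285.8, 344.8] 268.5 322.6 1280
cup_handl
[... 1378 characters left out ...]
38342e-06,  1.43120092e+00]), 'joint_velocities': array([-0.00056122,  0.0014168 ,  0.00062264,  0.00016952,  0.00289635,
       -0.00084203]), 'tau': array([-1.78278265e-04, -4.80482697e+01,  2.98816091e+01,  3.49836055e-04,
       -2.04248208e-04,  8.44306044e-06]), 'eef_pos': array([0.25776557, 0.51402995, 0.25032351]), 'tool_rot': array([[-8.93915101e-01,  4.48236309e-01,  5.91899959e-05],
       [ 4.48236312e-01,  8.93915098e-01,  7.84101232e-05],
       [-1.77645668e-05,  9.66230987e-05, -9.99999995e-01]]), 'wrist_force': array([-1.40627389, -0.28148184,  0.72550592]), 'ft_torque': array([-0.00478224,  0.02119819, -0.02547704]), 'grasp_force': 0.0, 'gripper_width': 0.08521732471331525}
```

View pics/scene0.png

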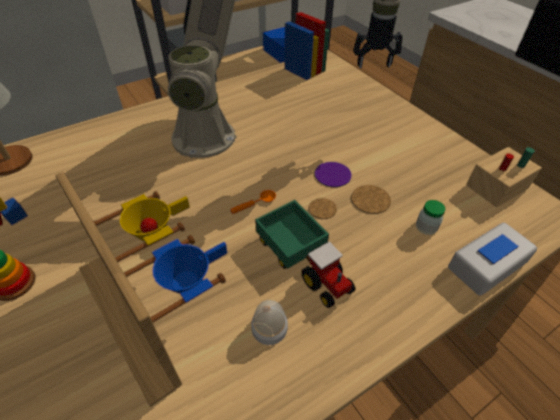

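View pics/top0.png

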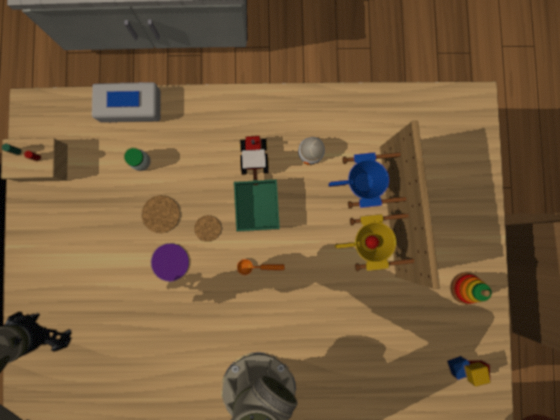

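The scene view shows the yellow cup with the ball at (147,218), its handle at (180,205), the blue cup at (183,268), the trailer at (291,232) and the large cork coaster at (371,199). The top view shows the yellow cup at (376,242) with its handle pointing left to (337,245). The trailer is at (256,205) with the tractor above it, and the large cork coaster is at (161,214); the small cork and purple discs are decoys. I'll now fit the silhouettes of the known shapes in both views.

```bash
cat > h.py <<'E'
from cell import arm
import cv2,numpy as np
from scipy.optimize import minimize
def proj(P,c):
    q=(np.asarray(P)-c["eye"])@np.asarray(c["rotation"]); s=q[:,:2]/q[:,2:]
    s=s*(1+c["k1"]*(s**2).sum(1,keepdims=True)); f=210/np.tan(np.radians(c["vfov"]/2))
    return s*f+[c["cx"],c["cy"]]
def box(x0,x1,y0,y1,z0,z1): return np.array([[x,y,z] for x in(x0,x1) for y in(y0,y1) for z in(z0,z1)])/1e3
def ring(r,z,n=40):
    a=np.linspace(0,2*np.pi,n,endpoint=False); return np.c_[r*np.cos(a),r*np.sin(a),z+0*a]/1e3
CUP=[np.r_[ring(28,0),ring(56,62)],box(-30,30,50,74,50,62),box(-30,30,-74,-50,50,62),box(-105,-45,-6,6,24,60)]
TRAILER=[box(-75,75,-65,65,30,80)]
COAST=[np.r_[ring(60,0),ring(60,6)]]
def place(P,v):
    c,s=np.cos(v[3]),np.sin(v[3]); return P@np.array([[c,-s,0],[s,c,0],[0,0,1]]).T+v[:3]
def sil(parts,v,c,S=4):
    m=np.zeros((420*S,560*S),np.uint8)
    for P in parts:
        h=cv2.convexHull(((proj(place(P,v),c)+.5)*S).astype(np.float32)); cv2.fillConvexPoly(m,h.astype(np.int32),1)
    return m
def fit(parts,views,v0,step,fixyaw=False):
    big=[(c,cv2.resize(m.astype(np.uint8),None,fx=4,fy=4,interpolation=cv2.INTER_NEAREST)) for c,m in views]
    def cost(v):
        t=0
        for c,m in big:
            s=sil(parts,v,c); t+=1-(s&m).sum()/max(1,(s|m).sum())
        return t
    v=np.array(v0,float)
    for k in(1,.3):
        sx=np.vstack([v]+[v+np.eye(4)[i]*step[i]*k for i in range(4)])
        r=minimize(cost,v,method="Nelder-Mead",options=dict(initial_simplex=sx,xatol=1e-4,fatol=1e-5,maxiter=300)); v=r.x
    return v,r.fun
def color(im,lo,hi,bb,pad=8):
    m=cv2.inRange(cv2.cvtColor(im,cv2.COLOR_BGR2HSV),lo,hi)>0; k=np.zeros_like(m); l,t,r,b=[int(x) for x in bb]
    k[t-pad:b+pad,l-pad:r+pad]=1; return m&k
def fill(m,n=5):
    m=cv2.morphologyEx(m.astype(np.uint8),cv2.MORPH_CLOSE,np.ones((n,n)))
    cs,_=cv2.findContours(m,cv2.RETR_EXTERNAL,cv2.CHAIN_APPROX_NONE); o=np.zeros_like(m)
    cv2.drawContours(o,[max(cs,key=cv2.contourArea)],-1,1,-1); return o
def ground(u,c,z):
    f=lambda p:proj(np.array([[p[0],p[1],z]]),c)[0]-u
    from scipy.optimize import fsolve
    return fsolve(f,[.5,0])
E
cat > m1.py <<'E'
from h import *
I={n:cv2.imread(f"pics/{n}0.png") for n in("scene","top")}; C={n:arm.get_calibration(n) for n in I}
def go(name,parts,lo,hi,bbs,v0,step,n=5):
    ms={k:fill(color(I[k],lo,hi,bbs[k]),n) for k in I}
    v,f=fit(parts,[(C[k],ms[k]) for k in I],v0,step); print(name,v.round(4),round(f,3),[int(m.sum()) for m in ms.values()])
    for k in I:
        cs,_=cv2.findContours(sil(parts,v,C[k]),cv2.RETR_EXTERNAL,cv2.CHAIN_APPROX_NONE)
        for q in cs: cv2.polylines(O[k],[q],1,(255,0,255),1)
    return v
O={k:cv2.resize(I[k],None,fx=4,fy=4,interpolation=cv2.INTER_CUBIC) for k in I}
g=ground(np.array([375,242]),C["top"],.2)
y=go("yellow",CUP,(18,120,70),(34,255,255),dict(scene=[118,190,190,246],top=[336,215,399,271]),[*g,.14,-np.pi/2],[.02,.02,.02,.1])
g=ground(np.array([368,180]),C["top"],.2)
b=go("blue",CUP,(105,120,50),(125,255,255),dict(scene=[153,240,228,300],top=[328,151,389,207]),[*g,.14,-np.pi/2],[.02,.02,.02,.1])
g=ground(np.array([256,205]),C["top"],.08)
go("trailer",TRAILER,(65,80,20),(95,255,255),dict(scene=[257,201,330,265],top=[233,178,281,232]),[*g,0,0],[.02,.02,.01,.1])
g=ground(np.array([161,214]),C["top"],.006)
go("coaster",COAST,(8,95,40),(17,255,165),dict(scene=[352,186,392,214],top=[143,196,180,235]),[*g,0,0],[.01,.01,.01,0.01])
for n,u,z in(("night",(311,150),.05),("jar",(137,158),.04),("spoon",(256,267),.005)): print(n,ground(np.array(u),C["top"],z).round(3))
cv2.imwrite("pics/fit.png",np.hstack([O["scene"][640:1240,400:800],O["top"][550:1150,1300:1700]]))
cv2.imwrite("pics/fit2.png",np.hstack([O["scene"][700:1300,1000:1400][:, :],O["scene"][700:1000,1380:1580].repeat(2,0).repeat(1,1)]))
E
python3 m1.py
```

```text
yellow [ 0.4527 -0.3155  0.1724 -1.4763] 0.842 [5161, 2811]
blue [ 0.6208 -0.3111  0.1355 -1.474 ] 0.255 [2668, 1578]
trailer [ 0.5648 -0.0019 -0.0053  0.0176] 0.226 [2696, 1962]
coaster [0.5701 0.2719 0.0256 0.0265] 1.008 [1821, 2708]
night [ 0.735 -0.175]
jar [0.72  0.363]
spoon [0.377 0.001]
```

View pics/fit.png

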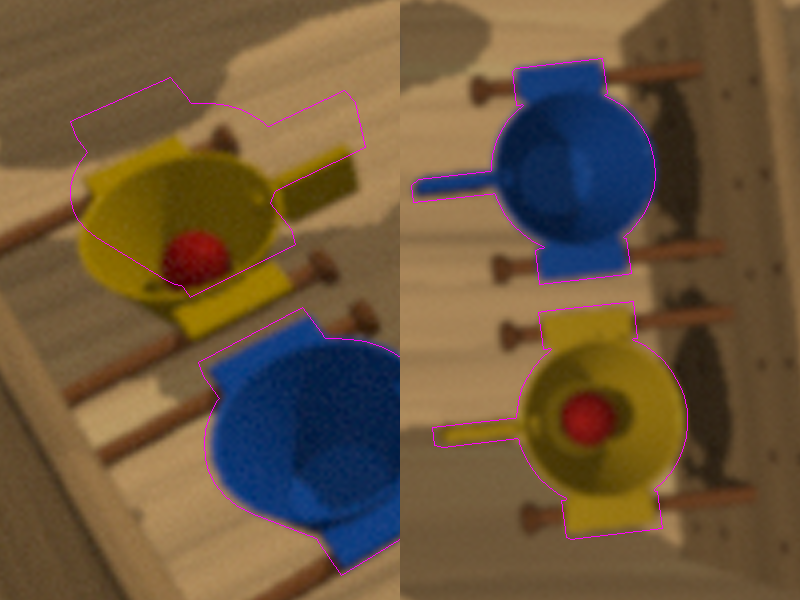

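The blue fit is good. The yellow mask in the scene view took in wood, so I'll tighten the masks and use the network's masks for the coaster.

```bash
cat > m2.py <<'E'
import re
s=open("m1.py").read()
s=s.replace("(18,120,70),(34,255,255)","(20,205,40),(36,255,255)").split("g=ground(np.array([161")[0]
exec(s)
ball=lambda k:color(I[k],(0,150,60),(7,255,255),dict(scene=[140,219,160,235],top=[365,234,381,246])[k])
def near(k,u):
    arm.get_image(k)
    return min(arm.regions_of(k,"coaster"),key=lambda r:abs((r["bbox"][0]+r["bbox"][2])/2-u[0])+abs((r["bbox"][1]+r["bbox"][3])/2-u[1]))["pixels"]
ms={"scene":near("scene",(371,199)),"top":near("top",(161,214))}
g=ground(np.array([161,214]),C["top"],.006)
for k in ms: print(k,fit(COAST,[(C[k],ms[k])],[*g,0,0],[.01,.01,1e-6,1e-6]))
v,f=fit(COAST,[(C[k],ms[k]) for k in ms],[*g,0,0],[.01,.01,.01,.01]); print("coaster",v.round(4),f)
for k in I:
    for q in cv2.findContours(sil(COAST,v,C[k]),0,1)[0]: cv2.polylines(O[k],[q],1,(255,0,255),1)
cv2.imwrite("pics/fit3.png",np.hstack([O["scene"][740:1140,440:780],np.vstack([O["scene"][780:1080,1000:1330],O["scene"][700:900,1320:1650][:100]])]) if 0 else np.vstack([np.hstack([O["scene"][720:1020,440:840],O["scene"][780:1080,1000:1400]]),np.hstack([O["scene"][660:960,1280:1680],O["top"][690:990,880:1280]])]))
E
python3 m2.py
```

```text
yellow [ 0.4519 -0.3242  0.1369 -1.4718] 0.26 [2062, 1598]
blue [ 0.6208 -0.3111  0.1355 -1.474 ] 0.255 [2668, 1578]
trailer [ 0.5648 -0.0019 -0.0053  0.0176] 0.226 [2696, 1962]
scene (array([ 5.51240181e-01,  3.01704739e-01, -1.20830142e-06,  6.20436386e-07]), np.float64(0.05827396155397235))
top (array([ 5.47139794e-01,  3.02394528e-01, -3.69355928e-07,  2.58312660e-07]), np.float64(0.04502864485731117))
coaster [ 0.548   0.3045 -0.0052  0.0057] 0.10415265025743148
```

View pics/fit3.png

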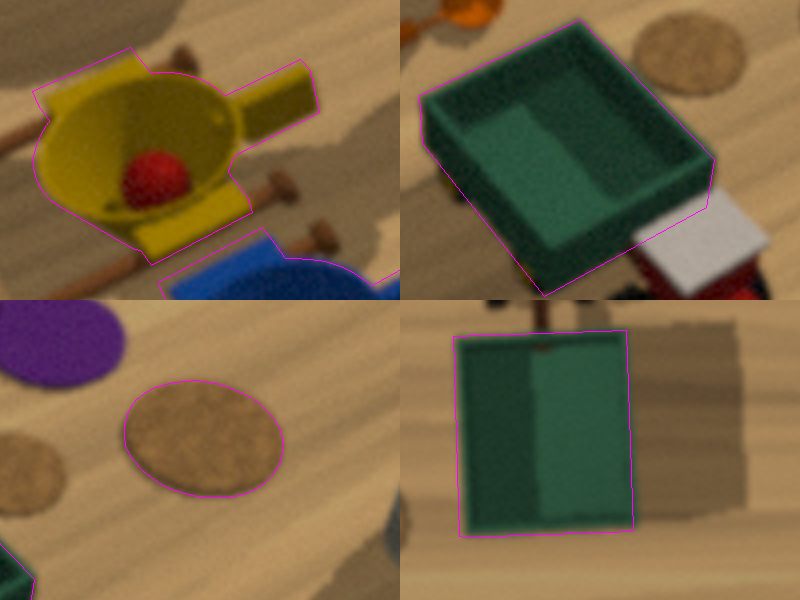

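The overlays match: yellow cup at (0.452,-0.324,0.137) with heading -84°, trailer at (0.565,-0.002) and coaster at (0.549,0.302), both on z≈0. Next I'll compute the pregrasp, keeping the cup's heading so that it pours towards -y.

```bash
cat > g.py <<'E'
from cell import arm
import numpy as np
from scipy.spatial.transform import Rotation as R
def tool(cup,yaw,tilt=0,lean=37,back=0,grasp=(-.080,0,.042)):
    """yaw, tilt, lean in deg -> TCP position, rotation"""
    C=R.from_euler("ZY",[yaw,tilt],degrees=True).as_matrix()
    a=np.radians(lean); z=np.array([np.sin(a),0,-np.cos(a)]); y=np.array([0,1.,0])
    T=np.c_[np.cross(y,z),y,z]
    return np.array(cup)+C@(np.array(grasp)-back*z),C@T
def rel(p,Rt,p0=None,R0=None):
    s=arm.state(); p0=s["eef_pos"] if p0 is None else p0; R0=s["tool_rot"] if R0 is None else R0
    print("shift",(R0.T@(p-p0)).round(4),"turn",R.from_matrix(R0.T@Rt).as_rotvec(degrees=True).round(2),"dist",np.linalg.norm(p-p0).round(3),"tgt",p.round(3))
E
python3 -c "
from g import *
rel(*tool((.452,-.324,.138),-84.3,back=.11))"
```

```text
shift [-0.4711 -0.5385 -0.0176] turn [ 18.6  -33.78  55.58] dist 0.716 tgt [ 0.437 -0.179  0.268]
```

```bash
r='[-0.471,-0.5385,-0.0176,18.6,-33.8,55.6,0.55]'; true; python3 -m inch '[[-0.157,-0.18,-0.02,6,-11,18,0.6],[-0.157,-0.18,-0.02,6,-11,18,0.6],[-0.157,-0.18,-0.02,6,-11,18,0.6],[-0.157,-0.18,-0.02,6,-11,18,0.6],[-0.314,-0.36,-0.02,12.4,-22.5,37,0.6],[-0.314,-0.36,-0.02,12.4,-22.5,37,0.6],[-0.314,-0.36,-0.02,12.4,-22.5,37,0.6],[-0.314,-0.36,-0.02,12.4,-22.5,37,0.6],[-0.314,-0.36,-0.02,12.4,-22.5,37,0.6],[-0.471,-0.5385,-0.0176,18.6,-33.8,55.6,0.6],[-0.471,-0.5385,-0.0176,18.6,-33.8,55.6,0.6],[-0.471,-0.5385,-0.0176,18.6,-33.8,55.6,0.6],[-0.471,-0.5385,-0.0176,18.6,-33.8,55.6,0.6],[-0.471,-0.5385,-0.0176,18.6,-33.8,55.6,0.6],[-0.471,-0.5385,-0.0176,18.6,-33.8,55.6,0.6],[-0.471,-0.5385,-0.0176,18.6,-33.8,55.6,0.6],[-0.471,-0.5385,-0.0176,18.6,-33.8,55.6,0.6],[-0.471,-0.5385,-0.0176,18.6,-33.8,55.6,0.6]]'
python3 - <<'E'
from h import *
from g import *
c=arm.get_calibration("wrist"); im=arm.get_image("wrist")
print(c); s=arm.state(); print(s["joint_positions"].round(2))
rel(*tool((.452,-.324,.138),-84.3,back=.11))
O=cv2.resize(im,(800,600)) 
for v in([.452,-.324,.138,np.radians(-84.3)],):
  for P in CUP:
    h=cv2.convexHull(proj(place(P,v),c).astype(np.float32))*800/560; cv2.polylines(O,[h.astype(np.int32)],1,(255,0,255),1)
cv2.imwrite("pics/w1.png",O); cv2.imwrite("pics/w1raw.png",im)
E
```

```text
time: 3.1
eef_pos: [0.4372, -0.1775, 0.2678]
tool_rot: [[-0.08, 0.995, 0.06], [0.795, 0.1, -0.599], [-0.602, -0.0, -0.799]]
wrist_force: [0.3, 0.2, -0.0]
gripper_width: 0.0514
grasp_force: 0.0
{'vfov': 70.20530025085266, 'cx': 278.8565194053938, 'cy': 207.87308452188512, 'k1': -0.0585122228359797, 'eye': array([ 0.42489633, -0.04240673,  0.32010127]), 'rotation': array([[ 0.99494881,  0.05961329,  0.08076589],
       [ 0.10037215, -0.57861921, -0.80939807],
       [-0.00151818,  0.81341629, -0.58168001]])}
[-0.21 -0.03 -0.46  0.91 -0.61  1.18]
shift [-0.0009  0.      0.0006] turn [ 0.04 -0.01  0.07] dist 0.001 tgt [ 0.437 -0.179  0.268]
```

View pics/w1.png

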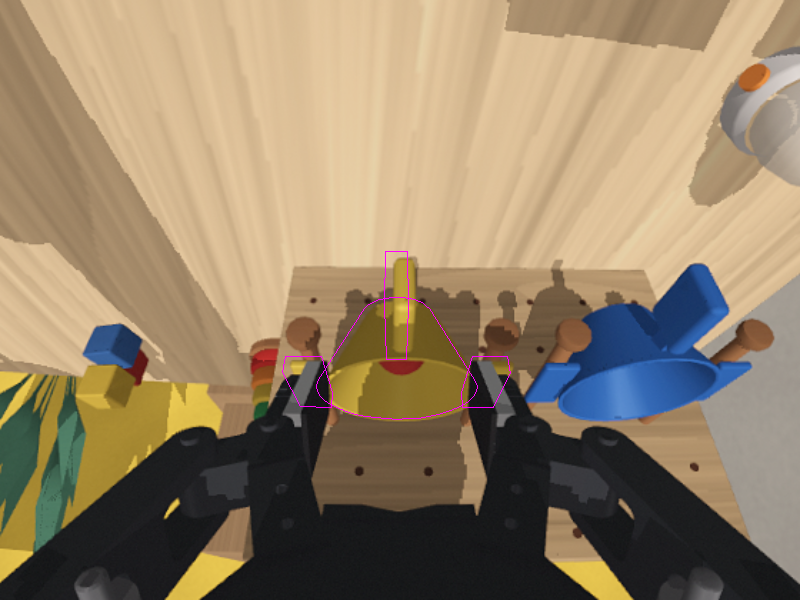

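The wrist view shows the handle at (404,300) against the model's (397,300), and the rim centre is about 5 px to the right. That puts the cup about 3 mm farther in +x; the height agrees. I'll advance with that correction and grip.

```bash
python3 -m inch '[[0,0.003,0.02,0,0,0,0.6],[0,0.003,0.04,0,0,0,0.6],[0,0.003,0.06,0,0,0,0.6],[0,0.003,0.08,0,0,0,0.6],[0,0.003,0.095,0,0,0,0.6],[0,0.003,0.11,0,0,0,0.6],[0,0.003,0.11,0,0,0,0.6],[0,0.003,0.11,0,0,0,0.6]]'
python3 - <<'E'
from h import *
c=arm.get_calibration("wrist"); im=arm.get_image("wrist")
O=cv2.resize(im,(800,600)) 
for P in CUP:
    h=cv2.convexHull(proj(place(P,[.455,-.324,.138,np.radians(-84.3)]),c).astype(np.float32))*800/560; cv2.polylines(O,[h.astype(np.int32)],1,(255,0,255),1)
cv2.imwrite("pics/w2.png",O)
E
```

```text
time: 3.95
eef_pos: [0.4471, -0.2431, 0.18]
tool_rot: [[-0.08, 0.995, 0.06], [0.795, 0.1, -0.599], [-0.602, -0.0, -0.799]]
wrist_force: [0.1, -0.6, 0.7]
gripper_width: 0.0513
grasp_force: 0.0
```

View pics/w2.png

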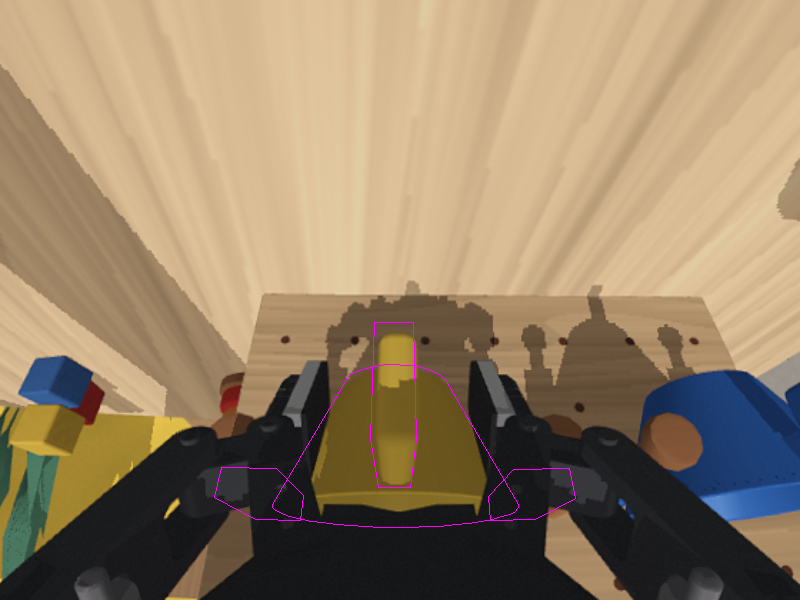

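The handle is centred between the pads (x≈396, pads at 310 and 485), so I'll close.

```bash
python3 -m inch '[[0,0,0,0,0,0,0.3],[0,0,0,0,0,0,0],[0,0,0,0,0,0,0],[0,0,0,0,0,0,0],[0,0,0,0,0,0,0],[0,0,0,0,0,0,0],[0,0,0,0,0,0,0]]' 80
python3 -c "
from g import *
p,T=tool((.455,-.324,.138),-84.3); s=arm.state(); rel(s['eef_pos']+[0,0,.09],s['tool_rot'])"
```

```text
time: 4.7
eef_pos: [0.4474, -0.2441, 0.1806]
tool_rot: [[-0.079, 0.995, 0.061], [0.794, 0.099, -0.599], [-0.602, 0.001, -0.798]]
wrist_force: [0.2, 4.5, 5.4]
gripper_width: 0.0111
grasp_force: 78.3
shift [-0.0542  0.0001 -0.0718] turn [0. 0. 0.] dist 0.09 tgt [ 0.447 -0.244  0.271]
```

```bash
python3 -m inch '[[-0.003,0,-0.004,0,0,0,0],[-0.009,0,-0.012,0,0,0,0],[-0.015,0,-0.02,0,0,0,0],[-0.021,0,-0.028,0,0,0,0],[-0.027,0,-0.036,0,0,0,0],[-0.033,0,-0.044,0,0,0,0],[-0.039,0,-0.052,0,0,0,0],[-0.045,0,-0.06,0,0,0,0],[-0.051,0,-0.068,0,0,0,0],[-0.054,0,-0.072,0,0,0,0],[-0.054,0,-0.072,0,0,0,0]]'
python3 - <<'E'
from h import *
for n in("scene","top"):
    im=arm.get_image(n); c=arm.get_calibration(n); cv2.imwrite(f"pics/{n}1.png",im)
    for q in("cup_yellow","ball","cup_blue"):
        for r in arm.regions_of(n,q)[:1]: print(n,q,round(r["p"],2),r["bbox"])
s=cv2.imread("pics/scene1.png")[150:330,60:300]; t=cv2.imread("pics/top1.png")[110:290,300:540]
cv2.imwrite("pics/l1.png",cv2.resize(np.hstack([s,t]),(800,300)))
E
```

```text
time: 5.8
eef_pos: [0.4474, -0.244, 0.2711]
tool_rot: [[-0.078, 0.995, 0.061], [0.794, 0.099, -0.6], [-0.603, 0.002, -0.798]]
wrist_force: [0.0, 0.6, -2.0]
gripper_width: 0.0108
grasp_force: 77.7
scene cup_yellow 0.61 [106.9, 164.4, 173.1, 214.7]
scene ball 0.78 [133.0, 190.7, 148.1, 207.6]
scene cup_blue 0.57 [153.6, 240.4, 226.3, 300.6]
top cup_yellow 0.63 [346.7, 213.0, 408.1, 272.8]
top ball 0.54 [374.3, 235.6, 390.3, 246.2]
top cup_blue 0.67 [325.8, 153.3, 389.2, 209.6]
```

View pics/l1.png

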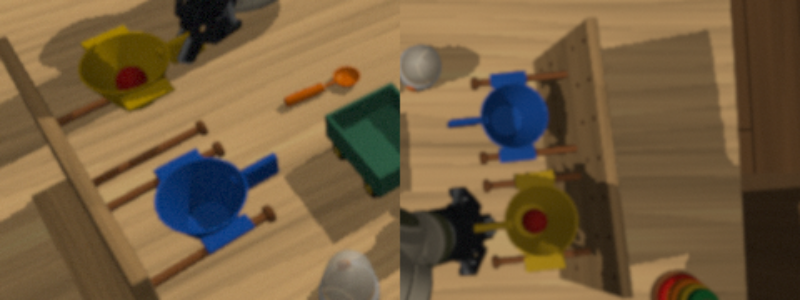

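The cup is up and level with the ball in it (ball at (130,78) left, (535,222) right), and the blue cup has not moved. Next is the carry to the +y side of the trailer.

```bash
python3 - <<'E'
from g import *
s=arm.state(); p0,R0=s['eef_pos'],s['tool_rot']
C=R.from_euler("Z",-84.3,degrees=True).as_matrix()
g=C.T@(p0-[.455,-.324,.228]); print(g, R.from_matrix(C.T@R0).as_rotvec(degrees=True))
np.savez("grasp.npz",g=g,R=C.T@R0)
open("g.py","a").write('''
def cupto(cup,yaw,tilt=0,ref=None):
    d=np.load("grasp.npz"); C=R.from_euler("ZY",[yaw,tilt],degrees=True).as_matrix()
    return np.array(cup)+C@d["g"],C@d["R"]
''')
exec(open("g.py").read())
rel(*cupto((.565,.10,.228),-89))
E
```

```text
[-0.08066111 -0.00022666  0.0415721 ] [ 6.89968609e-03  1.43010710e+02 -3.73862650e-02]
shift [ 0.3281  0.1581 -0.2472] turn [2.83 0.   3.75] dist 0.44 tgt [0.563 0.181 0.27 ]
```

```bash
python3 -m inch '[[0.003,0.002,-0.002,0,0,0,0],[0.010,0.005,-0.007,0.1,0,0.1,0],[0.023,0.011,-0.017,0.2,0,0.3,0],[0.039,0.019,-0.030,0.3,0,0.5,0],[0.059,0.028,-0.044,0.5,0,0.7,0],[0.082,0.040,-0.062,0.7,0,0.9,0],[0.105,0.051,-0.079,0.9,0,1.2,0],[0.128,0.062,-0.096,1.1,0,1.5,0],[0.151,0.073,-0.114,1.3,0,1.7,0],[0.174,0.084,-0.131,1.5,0,2.0,0],[0.197,0.095,-0.148,1.7,0,2.2,0],[0.220,0.106,-0.166,1.9,0,2.5,0],[0.243,0.117,-0.183,2.1,0,2.8,0],[0.266,0.128,-0.200,2.3,0,3.0,0],[0.285,0.138,-0.215,2.5,0,3.3,0],[0.302,0.145,-0.227,2.6,0,3.5,0],[0.315,0.152,-0.237,2.7,0,3.6,0],[0.325,0.157,-0.245,2.8,0,3.7,0],[0.328,0.158,-0.247,2.8,0,3.75,0],[0.328,0.158,-0.247,2.8,0,3.75,0]]'
python3 - <<'E'
from g import *
from h import *
Y=-89
rel(*cupto((.565,.10,.228),Y))
for t in(30,50,60,66,72,78): rel(*cupto((.565,.10,.228-.08*t/78),Y,t))
ms={}
I={};C={}
for n in("scene","top"):
    I[n]=arm.get_image(n); C[n]=arm.get_calibration(n)
    r=arm.regions_of(n,"cup_yellow")[0]; b=arm.regions_of(n,"ball"); print(n,r["bbox"],[x["bbox"] for x in b[:1]])
    cv2.imwrite(f"pics/{n}2.png",I[n])
print(arm.state()["joint_positions"].round(2))
O=[]
for n,(y,x) in(("scene",(60,160)),("top",(100,120))):
    o=cv2.resize(I[n],None,fx=4,fy=4)
    for P in CUP:
        for v,col in(([.565,.10,.228,np.radians(Y)],(255,0,255)),):
            h=cv2.convexHull((proj(place(P,v),C[n])*4).astype(np.float32)); cv2.polylines(o,[h.astype(np.int32)],1,col,1)
    O.append(o[y*4:y*4+760:1,x*4:x*4+800])
cv2.imwrite("pics/l2.png",cv2.resize(np.hstack(O),(800,380)))
E
```

```text
time: 8.2
eef_pos: [0.5636, 0.1814, 0.2693]
tool_rot: [[-0.015, 1.0, 0.012], [0.798, 0.019, -0.602], [-0.602, 0.001, -0.798]]
wrist_force: [-1.1, 0.5, -1.4]
gripper_width: 0.0107
grasp_force: 77.9
shift [-0.0007 -0.0002  0.0002] turn [0.1  0.04 0.04] dist 0.001 tgt [0.563 0.181 0.27 ]
shift [-0.0284 -0.0003  0.0161] turn [ 0.09 30.04  0.05] dist 0.033 tgt [0.564 0.149 0.274]
shift [-0.0466 -0.0003  0.0402] turn [ 0.08 50.04  0.06] dist 0.062 tgt [0.564 0.12  0.265]
shift [-0.0542 -0.0003  0.0562] turn [7.000e-02 6.004e+01 6.000e-02] dist 0.078 tgt [0.565 0.104 0.257]
shift [-0.058  -0.0004  0.0668] turn [6.000e-02 6.604e+01 6.000e-02] dist 0.088 tgt [0.565 0.095 0.251]
shift [-0.0612 -0.0004  0.0782] turn [6.000e-02 7.204e+01 6.000e-02] dist 0.099 tgt [0.565 0.085 0.244]
shift [-0.0637 -0.0004  0.0904] turn [5.000e-02 7.804e+01 7.000e-02] dist 0.111 tgt [0.565 0.076 0.236]
scene [301.6, 130.1, 360.9, 176.0] [[328.4, 152.4, 343.3, 165.0]]
top [173.1, 174.5, 235.1, 232.1] [[204.3, 191.8, 220.8, 201.8]]
[ 0.44  0.58  0.36  1.64 -0.58  2.08]
```

View pics/l2.png

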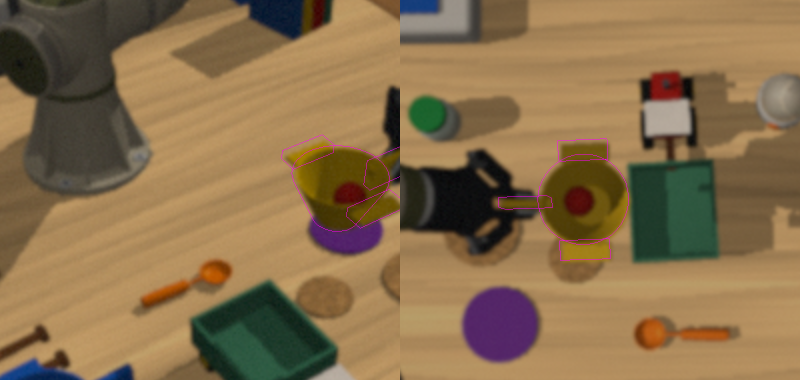

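The cup, with the ball in it, sits on the prediction beside the trailer: rim at (585,200) and trailer at (672,210) in the right half. I'll start tipping.

```bash
python3 -m inch '[[-0.004,0,0.001,0,5,0,0],[-0.009,0,0.003,0,10,0,0],[-0.014,0,0.006,0,15,0,0],[-0.019,0,0.009,0,20,0,0],[-0.024,0,0.0125,0,25,0,0],[-0.028,0,0.016,0,30,0,0],[-0.033,0,0.021,0,35,0,0],[-0.038,0,0.027,0,40,0,0],[-0.0425,0,0.0335,0,45,0,0],[-0.047,0,0.040,0,50,0,0],[-0.051,0,0.048,0,55,0,0],[-0.054,0,0.056,0,60,0,0],[-0.054,0,0.056,0,60,0,0],[-0.054,0,0.056,0,60,0,0]]'
python3 -c "
from g import *
print(arm.state()['joint_positions'].round(2))
for t in(60,66,72,78,80): rel(*cupto((.565,.10,.228-.08*t/78),-89,t))"
```

```text
time: 9.9
eef_pos: [0.5646, 0.1025, 0.2576]
tool_rot: [[-0.014, 1.0, -0.006], [0.921, 0.015, 0.389], [0.389, -0.0, -0.921]]
wrist_force: [0.2, -0.4, -1.4]
gripper_width: 0.011
grasp_force: 78.1
[-0.15  0.32  0.02  1.34  0.39  1.39]
shift [0.0015 0.0001 0.0011] turn [ 0.06  0.12 -0.11] dist 0.002 tgt [0.565 0.104 0.257]
shift [-0.0097  0.0001  0.0031] turn [ 0.07  6.12 -0.11] dist 0.01 tgt [0.565 0.095 0.251]
shift [-0.0212  0.0001  0.0061] turn [ 0.07 12.12 -0.11] dist 0.022 tgt [0.565 0.085 0.244]
shift [-0.0329  0.0002  0.01  ] turn [ 0.08 18.12 -0.11] dist 0.034 tgt [0.565 0.076 0.236]
shift [-0.0368  0.0002  0.0115] turn [ 0.08 20.12 -0.11] dist 0.039 tgt [0.565 0.073 0.233]
```

```bash
python3 -m inch '[[-0.003,0,0.001,0,2,0,0],[-0.006,0,0.002,0,4,0,0],[-0.0095,0,0.003,0,6,0,0],[-0.0132,0,0.004,0,8,0,0],[-0.017,0,0.005,0,10,0,0],[-0.021,0,0.006,0,12,0,0],[-0.025,0,0.007,0,14,0,0],[-0.029,0,0.0085,0,16,0,0],[-0.033,0,0.010,0,18,0,0],[-0.033,0,0.010,0,18,0,0],[-0.033,0,0.010,0,18,0,0],[-0.033,0,0.010,0,18,0,0],[-0.033,0,0.010,0,18,0,0],[-0.033,0,0.010,0,18,0,0],[-0.033,0,0.010,0,18,0,0],[-0.033,0,0.010,0,18,0,0],[-0.033,0,0.010,0,18,0,0],[-0.033,0,0.010,0,18,0,0]]'
python3 - <<'E'
from h import *
O=[]
for n,(y,x) in(("scene",(130,210)),("top",(120,180))):
    im=arm.get_image(n); c=arm.get_calibration(n)
    for b in arm.regions_of(n,"ball")[:2]:
        l,t,r,d=b["bbox"]; print(n,round(b["p"],2),b["bbox"],ground(np.array([(l+r)/2,(t+d)/2]),c,.056).round(3))
    O.append(cv2.resize(im[y:y+150,x:x+150],(400,400)))
cv2.imwrite("pics/l3.png",np.hstack(O))
E
```

```text
time: 11.7
eef_pos: [0.5654, 0.0771, 0.2356]
tool_rot: [[-0.014, 1.0, -0.011], [0.755, 0.017, 0.656], [0.656, 0.001, -0.755]]
wrist_force: [0.1, -0.3, -0.9]
gripper_width: 0.011
grasp_force: 78.0
scene 0.44 [274.5, 234.6, 286.5, 246.6] [ 0.579 -0.042]
```

View pics/l3.png

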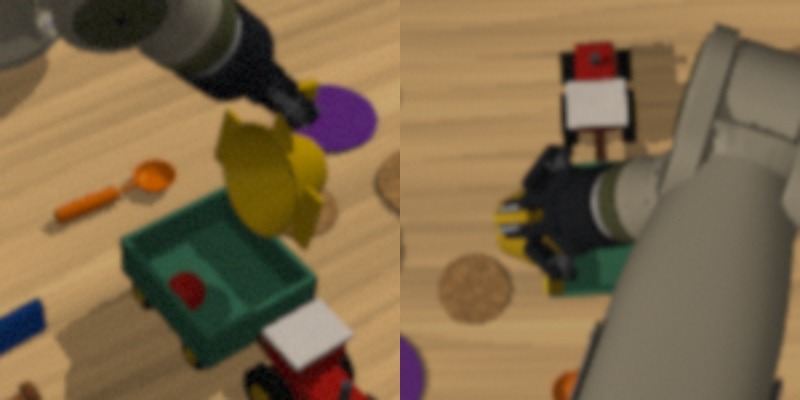

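The ball lies in the trailer at (0.579,-0.042). I'll tip the cup back along the same path.

```bash
python3 -c "
from g import *
for t in(60,40,20,0): rel(*cupto((.565,.11,.228-.06*t/78),-89,t))"
```

```text
shift [ 0.0524  0.     -0.0034] turn [  0.06 -17.98   0.02] dist 0.053 tgt [0.565 0.114 0.272]
shift [0.0811 0.     0.0104] turn [ 6.000e-02 -3.798e+01  2.000e-02] dist 0.082 tgt [0.564 0.145 0.281]
shift [0.1001 0.     0.029 ] turn [ 6.000e-02 -5.798e+01  2.000e-02] dist 0.104 tgt [0.564 0.172 0.279]
shift [0.1081 0.     0.0488] turn [ 6.000e-02 -7.798e+01  2.000e-02] dist 0.119 tgt [0.563 0.191 0.27 ]
```

```bash
python3 -m inch '[[0.017,0,-0.001,0,-6,0,0],[0.035,0,-0.002,0,-12,0,0],[0.052,0,-0.003,0,-18,0,0],[0.062,0,0.001,0,-25,0,0],[0.073,0,0.006,0,-32,0,0],[0.081,0,0.0104,0,-38,0,0],[0.088,0,0.016,0,-45,0,0],[0.094,0,0.023,0,-52,0,0],[0.100,0,0.029,0,-58,0,0],[0.104,0,0.036,0,-65,0,0],[0.107,0,0.043,0,-72,0,0],[0.108,0,0.049,0,-78,0,0],[0.108,0,0.049,0,-78,0,0],[0.108,0,0.049,0,-78,0,0]]'
python3 -c "
from g import *
print(arm.state()['joint_positions'].round(2))
rel(*cupto((.565,.11,.228),-89))
for y in(-89,-75,-60):rel(*cupto((.549,.302,.09),y))"
```

```text
time: 13.3
eef_pos: [0.5632, 0.1915, 0.2682]
tool_rot: [[-0.016, 1.0, 0.01], [0.799, 0.019, -0.601], [-0.601, -0.001, -0.799]]
wrist_force: [-0.4, -1.4, -1.2]
gripper_width: 0.0111
grasp_force: 78.1
[ 0.45  0.6   0.38  1.66 -0.58  2.09]
shift [-0.0015  0.0001 -0.0006] turn [ 0.   -0.06  0.09] dist 0.002 tgt [0.563 0.191 0.27 ]
shift [ 0.2352 -0.0121 -0.0058] turn [ 0.   -0.06  0.09] dist 0.236 tgt [0.547 0.383 0.132]
shift [ 0.2332 -0.0316 -0.0043] turn [ -8.42  -0.07 -11.09] dist 0.235 tgt [0.528 0.38  0.132]
shift [ 0.2271 -0.0512  0.0004] turn [-17.43  -0.08 -23.08] dist 0.233 tgt [0.508 0.372 0.132]
```

```bash
python3 -m inch '[[0.01,-0.001,0,-0.4,0,-0.5,0],[0.03,-0.004,0,-1,0,-1.4,0],[0.055,-0.007,-0.001,-2,0,-2.6,0],[0.08,-0.011,-0.001,-2.9,0,-3.8,0],[0.105,-0.014,-0.002,-3.8,0,-5,0],[0.13,-0.018,-0.002,-4.7,0,-6.2,0],[0.155,-0.021,-0.003,-5.6,0,-7.4,0],[0.18,-0.024,-0.003,-6.5,0,-8.6,0],[0.205,-0.028,-0.004,-7.4,0,-9.7,0],[0.224,-0.03,-0.004,-8.1,0,-10.6,0],[0.233,-0.0316,-0.0043,-8.4,0,-11.1,0],[0.233,-0.0316,-0.0043,-8.4,0,-11.1,0],[0.233,-0.0316,-0.0043,-8.4,0,-11.1,0]]'
python3 - <<'E'
from g import *
from h import *
print(arm.state()['joint_positions'].round(2))
rel(*cupto((.549,.302,.09),-75)); rel(*cupto((.549,.302,.012),-75)); rel(*cupto((.549,.302,.006),-75))
v=[.549,.302,.09,np.radians(-75)]; O=[]
for n,(y,x) in(("scene",(110,300)),("top",(140,90))):
    im=arm.get_image(n); c=arm.get_calibration(n); o=cv2.resize(im,None,fx=4,fy=4)
    for P in CUP: cv2.polylines(o,[cv2.convexHull((proj(place(P,v),c)*4).astype(np.float32)).astype(np.int32)],1,(255,0,255),1)
    cv2.polylines(o,[(proj(place(ring(60,6),[.549,.302,0,0]),c)*4).astype(np.int32)],1,(0,0,255),1)
    O.append(o[4*y:4*y+480,4*x:4*x+400])
    m=color(im,(20,205,40),(36,255,255),arm.regions_of(n,"cup_yellow")[0]["bbox"]); print(n,m.sum())
cv2.imwrite("pics/l4.png",np.hstack(O))
E
```

```text
time: 14.6
eef_pos: [0.5288, 0.3786, 0.1329]
tool_rot: [[-0.205, 0.966, 0.156], [0.771, 0.257, -0.582], [-0.602, 0.001, -0.798]]
wrist_force: [0.8, -0.1, -1.4]
gripper_width: 0.0109
grasp_force: 78.1
[ 0.73  0.79  0.4   1.5  -0.57  2.14]
shift [ 0.002  -0.0005  0.0002] turn [ 0.04  0.06 -0.12] dist 0.002 tgt [0.528 0.38  0.132]
shift [ 0.0489 -0.0006  0.0624] turn [ 0.04  0.06 -0.12] dist 0.079 tgt [0.528 0.38  0.054]
shift [ 0.0526 -0.0006  0.0672] turn [ 0.04  0.06 -0.12] dist 0.085 tgt [0.528 0.38  0.048]
scene 1133
top 1372
```

View pics/l4.png

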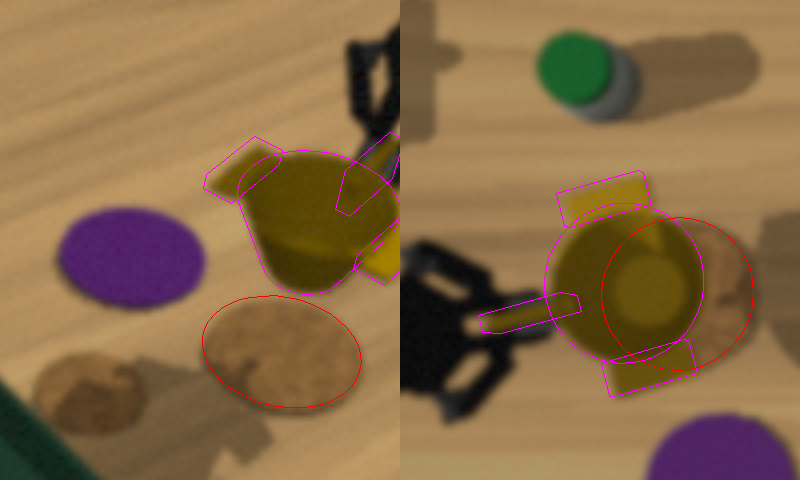

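The cup lines up with its prediction and the coaster outline, 90 mm up. I'll lower it.

```bash
python3 -m inch '[[0.006,0,0.008,0,0,0,0],[0.014,0,0.018,0,0,0,0],[0.022,0,0.028,0,0,0,0],[0.029,0,0.037,0,0,0,0],[0.036,0,0.046,0,0,0,0],[0.041,0,0.053,0,0,0,0],[0.045,0,0.058,0,0,0,0],[0.047,0,0.061,0,0,0,0],[0.048,0,0.0625,0,0,0,0],[0.048,0,0.0625,0,0,0,0]]'
python3 -m inch '[[0.0006,0,0.0008,0,0,0,0],[0.0012,0,0.0016,0,0,0,0],[0.0012,0,0.0016,0,0,0,0]]'
```

```text
time: 15.8
eef_pos: [0.5285, 0.3795, 0.0539]
tool_rot: [[-0.205, 0.966, 0.156], [0.772, 0.258, -0.582], [-0.602, 0.001, -0.798]]
wrist_force: [0.3, 0.3, -0.8]
gripper_width: 0.011
grasp_force: 78.2
time: 16.1
eef_pos: [0.5285, 0.3795, 0.0519]
tool_rot: [[-0.205, 0.966, 0.156], [0.772, 0.258, -0.581], [-0.602, 0.001, -0.798]]
wrist_force: [-0.5, 0.3, -1.8]
gripper_width: 0.0112
grasp_force: 78.2
```

```bash
python3 -m inch '[[0.0006,0,0.0008,0,0,0,0],[0.0012,0,0.0016,0,0,0,0],[0.0012,0,0.0016,0,0,0,0]]'
```

```text
time: 16.4
eef_pos: [0.5283, 0.3794, 0.0496]
tool_rot: [[-0.205, 0.966, 0.156], [0.772, 0.258, -0.582], [-0.602, 0.001, -0.798]]
wrist_force: [-0.1, -0.0, -1.3]
gripper_width: 0.0108
grasp_force: 78.2
```

```bash
python3 -m inch '[[0.0006,0,0.0008,0,0,0,0],[0.0006,0,0.0008,0,0,0,0],[0.0006,0,0.0008,0,0,0,0]]';python3 -m inch '[[0.0006,0,0.0008,0,0,0,0],[0.0006,0,0.0008,0,0,0,0],[0.0006,0,0.0008,0,0,0,0]]'
```

```text
time: 16.7
eef_pos: [0.5284, 0.3795, 0.0487]
tool_rot: [[-0.205, 0.966, 0.156], [0.772, 0.258, -0.582], [-0.602, 0.001, -0.798]]
wrist_force: [-0.1, 0.0, -1.0]
gripper_width: 0.0113
grasp_force: 78.2
time: 17.0
eef_pos: [0.5284, 0.3794, 0.0477]
tool_rot: [[-0.205, 0.966, 0.156], [0.772, 0.258, -0.582], [-0.602, 0.001, -0.798]]
wrist_force: [-0.3, -0.2, -0.7]
gripper_width: 0.0111
grasp_force: 78.2
```

```bash
python3 -m inch '[[0.0006,0,0.0008,0,0,0,0],[0.0006,0,0.0008,0,0,0,0],[0.0006,0,0.0008,0,0,0,0]]';python3 -m inch '[[0.0006,0,0.0008,0,0,0,0],[0.0006,0,0.0008,0,0,0,0],[0.0006,0,0.0008,0,0,0,0]]'
```

```text
time: 17.3
eef_pos: [0.5285, 0.3795, 0.0469]
tool_rot: [[-0.205, 0.966, 0.156], [0.772, 0.258, -0.582], [-0.602, 0.001, -0.798]]
wrist_force: [-0.5, 0.3, -0.2]
gripper_width: 0.0111
grasp_force: 78.4
time: 17.6
eef_pos: [0.5285, 0.3796, 0.0467]
tool_rot: [[-0.205, 0.966, 0.157], [0.771, 0.258, -0.582], [-0.602, 0.002, -0.798]]
wrist_force: [-1.8, 1.1, 4.8]
gripper_width: 0.0108
grasp_force: 79.2
```

There's contact on the coaster (+6 N, TCP height consistent). I'll release and back off along the fingers.

```bash
python3 -m inch '[[0,0,0,0,0,0,0.2],[0,0,0,0,0,0,0.3],[0,0,0,0,0,0,0.4],[0,0,0,0,0,0,0.5],[0,0,0,0,0,0,0.5],[0,0,0,0,0,0,0.5],[0,0,-0.01,0,0,0,0.5],[0,0,-0.03,0,0,0,0.5],[0,0,-0.06,0,0,0,0.5],[0,0,-0.09,0,0,0,0.5],[0,0,-0.12,0,0,0,0.5],[0,0,-0.14,0,0,0,0.5],[0,0,-0.15,0,0,0,0.5],[0,0,-0.15,0,0,0,0.5]]'
python3 - <<'E'
from g import *
from h import *
v=[.549,.302,.006,np.radians(-75)]; O=[]; V=[]
for n,(y,x) in(("scene",(120,260)),("top",(140,100))):
    im=arm.get_image(n); c=arm.get_calibration(n)
    m=fill(color(im,(20,190,40),(36,255,255),arm.regions_of(n,"cup_yellow")[0]["bbox"])); V.append((c,m))
    for b in arm.regions_of(n,"ball")[:1]:
        l,t,r,d=b["bbox"]; print(n,round(b["p"],2),ground(np.array([(l+r)/2,(t+d)/2]),c,.056).round(3))
    for q in("jar","spoon","night_light","cup_blue"): print(q,[np.round(r["bbox"]) for r in arm.regions_of(n,q)[:1]])
    O.append((im,c,y,x))
v,f=fit(CUP,V,v,[.01,.01,.01,.1]); print(v.round(4),f)
P=[]
for im,c,y,x in O:
    o=cv2.resize(im,None,fx=3,fy=3)
    for p in CUP: cv2.polylines(o,[cv2.convexHull((proj(place(p,v),c)*3).astype(np.float32)).astype(np.int32)],1,(255,0,255),1)
    P.append(o[3*y:3*y+450,3*x:3*x+400])
cv2.imwrite("pics/l5.png",np.hstack(P))
E
```

```text
time: 19.0
eef_pos: [0.5049, 0.4685, 0.1674]
tool_rot: [[-0.205, 0.966, 0.159], [0.773, 0.259, -0.579], [-0.601, 0.004, -0.8]]
wrist_force: [0.2, -0.2, -0.6]
gripper_width: 0.0429
grasp_force: 0.0
scene 0.45 [ 0.571 -0.041]
jar [array([417., 202., 444., 236.])]
spoon [array([230., 191., 277., 214.])]
night_light [array([254., 302., 288., 344.])]
cup_blue [array([152., 240., 226., 302.])]
top 0.52 [ 0.575 -0.042]
jar [array([126., 147., 151., 170.])]
spoon [array([238., 260., 285., 275.])]
night_light [array([300., 137., 322., 163.])]
cup_blue [array([327., 151., 388., 206.])]
[ 0.5492  0.3028  0.0027 -1.3025] 0.28765065729137473
```

View pics/l5.png

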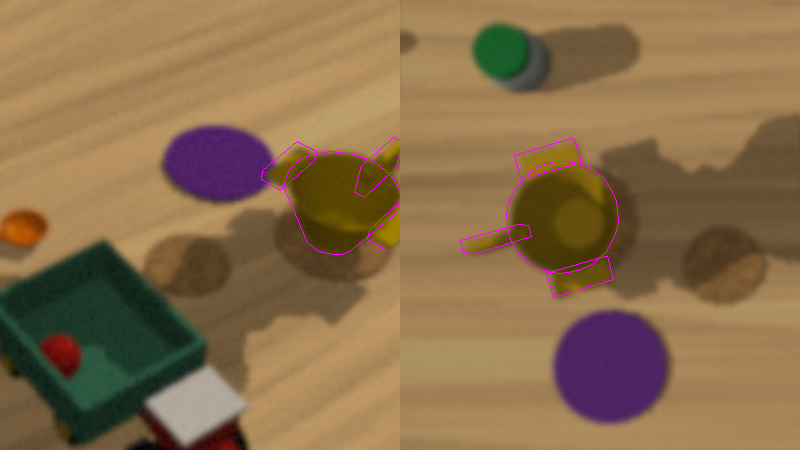

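The cup stands upright on the coaster at (0.549,0.303), about 1 mm from its centre. The ball is in the trailer, nothing else has moved, and the gripper is clear. I'll hand it in.

```bash
python3 -c "
from cell import arm
print(arm.sign_off())"
```

```text
the job is handed in; nothing more can be done
None
```

The job is handed in, with no verdict returned: the last pictures show the red ball in the trailer, the yellow cup upright about 1 mm from the middle of the large cork coaster, the gripper clear, and nothing else visibly moved.

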